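Right the fallen gate and close the rearing box

TASK

The gate of the insect rearing box has fallen on its back on the bench. Stand it up on its foot on the bench and let go of it; then take it again, lift it onto the white tray and slide its flat orange blade into the slot of the yellow wall, fully home, so that the front of the foot is against the wall, leaving it standing on the tray. Do not disturb the dishes, the tub or the spray bottle.

Things in the scene. Friction and masses are not known exactly. Their poses are not given: they have to be found in the camera images.
- gate_centre (a point): The gate (0.3 to 0.65 kg, heavy at the foot), on its back at the start, foot end towards the tray. Axes: z foot to head, x the way the blade points (up while it lies), y left. Point: centre of its blue post, half-way up: 70 above the foot's underside, 14 before the back face. Post 28 (x) by 30 (y), top 140 above the underside, its back face flush with the foot's back, so it lies flat on both.
- gate_toe (a point): Middle of the lower front edge of the gate's dark steel foot, on its underside: 56 forward of and 70 below gate_centre along the gate's axes; same axes. Foot 70 (x) by 70 (y) by 24 high. Leaning back less than about 50 degrees from upright, the gate falls forward onto its foot by itself.
- blade_tip (a point): Middle of the front edge of the gate's orange flat blade, half-way in its thickness; same axes as the gate. Blade 50 wide (y), 6 thick, underside 40 above the foot's underside; it runs forward from the post over the foot and sticks out 45 beyond the foot's front face.
- slot (a point): Foot of the yellow entrance wall of the rearing box: on its outer face, middle of its width, on the tray floor (6 above the bench). x level into the box, z up, y left. The slot is centred on this point in y: 58 wide, from 36 to 50 above the tray floor; wall 4 thick, free for 60 behind. Box 120 deep, 160 wide, 111 high with lid, otherwise clear; fixed on the tray.
- tray (a point): White tray, fixed, 300 (x) by 200 (y); the point is the centre of its underside, on the bench; same axes as slot, which lies 20 along its +x. Floor 6 thick; rim 5 wide, its top 16 above the bench. Free floor before the yellow wall: 165 (towards -x).
- dishes_centre (a point): Bystander: stack of two clear petri dishes, 93 across, 36 high; the point is its centre.
- tub_centre (a point): Bystander: cream tub with white lid, 74 (x) by 104 (y) by 52 high; the point is its centre.
- spray_centre (a point): Bystander: white spray bottle with blue trigger, 80 across, 230 high; the point is on its axis, half-way up.
Mind the look-alikes: they are no part of the job. Of the things like the part that bears gate_centre, leave any that is brown or purple; of the rest the smaller one is meant.

How it is judged:
On the way:
1. the gate stands upright on its foot on the bench, let go and at rest (angle between gate_centre's own z axis and vertical below 0.08 rad and height (world z) of gate_centre between 0.064 and 0.0735 m and contact force between the fingers and gate below 0.1 N and linear speed of gate below 0.03 m/s), for 0.3 s.
At the end, for the whole second after the job is handed in: The gate stands upright (within 0.06 rad) on the tray floor (within 4 mm) with its blade in the slot, the front of its foot within 6 mm of the yellow wall, centred within 10 mm and square within 0.12 rad, released and at rest (angle between gate_centre's own z axis and vertical below 0.06 rad and x of gate_toe in the frame of slot between -0.006 and 0.006 m and y of gate_toe in the frame of slot between -0.01 and 0.01 m and z of gate_toe in the frame of slot between -0.004 and 0.004 m and angle between the x axis of gate_centre and the x axis of slot, either way round below 0.12 rad and linear speed of gate below 0.02 m/s and contact force between the fingers and gate below 0.1 N); the robot touches nothing.
It fails at once if the dishes are pushed more than 30 mm (distance of dishes_centre from where it was at the start of the episode above 0.03 m).
It fails at once if the tub is pushed more than 30 mm (distance of tub_centre from where it was at the start of the episode above 0.03 m).
It fails at once if the spray bottle is pushed more than 30 mm or knocked over (distance of spray_centre from where it was at the start of the episode above 0.03 m).
It also fails if it takes over 53 s, if anything falls off the work surface, if the arm or the gripper's body presses on something with over 40 N, if the wrist force passes 120 N, or if a joint passes its speed limit or range.

ROBOT

A 7-joint arm with a two-finger parallel gripper is mounted at the origin on the work surface. World frame = base frame: x ahead of the robot, y to its left, z up, the work surface at z = 0. Lengths are in m, angles in rad, forces in N, time in s.
With the tool pointing down it reaches from about 0.35 to 0.9 m from the base axis. Payload 8.1 kg.
Tool frame: the origin (TCP) lies on the centre line of the jaws, within the pads' length; the fingertips stand arm.tips_ahead ahead of it and the grasp point (between the pads) lies 8 mm behind it (arm.tips_ahead is the distance from the TCP to the fingertips, in m); z points along the fingers, y is the direction in which the jaws open and shut (so a half turn about z gives the same grasp; the last joint's range is limited). The gripper opens to 92 mm and grips with 3 to 60 N. Pads are 19 mm wide; open, the fingers measure 130 mm over their backs; the gripper's body (75 mm by 190 mm) begins 47 mm behind the grasp point.
Start: joints at [1.191, 0.434, 0.025, 1.573, -0.012, 1.134, -0.075], TCP at [0.171, -0.601, 0.205] pointing down, gripper open.
Joint ranges: [-2.62, 2.62], [-0.44, 2.09], [-1.27, 1.32], [0.08, 2.57], [-1.32, 4.46], [0.12, 2], [-2.74, 2.74]. Speed limits (rad/s): [2.22, 2.22, 3.01, 3.01, 3.14, 3.14, 3.14].

INTERFACE

Orientations are given as a rotation vector (axis times angle).
In Python, from cell import arm gives the robot as it stands. The module is installed in compiled form; this text tells all that it offers.
- The arm moves only by the tool jog_arm, never from a script. Its argument "moves" is a list of rows, each an object with "twist": the turn, a rotation vector about the tool's x, y, z in units of 10 degrees (1.0 is 10 degrees), a list of three; "xyz": the shift along the tool's x, y, z in units of 60 mm (1.0 is 60 mm), a list of three; "grip": the closure, from -1 (fully open) to 1 (shut). A call has 1 to 5 rows; each row is the pose to reach, as a shift and turn from the pose commanded when the call began, along the tool's axes at that moment; what a row does not reach only later rows make up. A row lasts 1/8 s, in which the tool goes at most 62.5 mm and 10.7 degrees, less where a joint would pass 70% of its speed; a pose out of reach is approached as far as the arm can. A call with a gripper value outside its range is refused whole. The fingers move at their own pace and stop on an object; "force" is the grip in N (left out, the last holds). Time passes only in rows, so rows that repeat a pose let the fingers close. It gives the time, the measured TCP pose, the force and the opening at its end, in the units of the state.
- arm.observe(): the state, without advancing time (a new reading comes with each control period).
- arm.get_image(name): name is "scene" or "top" or "wrist"; returns the picture (384x512x3 uint8, blue, green, red); there is no depth.
- arm.camera_params(name): a dict with "mtx" (3x3 intrinsics, pixels), "T" (4x4, takes a point from camera to world coordinates); the wrist camera has in their place "T_tool_cam" (4x4, takes a point from camera to tool coordinates, whose origin is the TCP and whose axes are the flange's). Camera axes: x right, y down, z forward; pixel columns grow to the right and rows downward; lengths in m; the calibration is good to about 2 mm. A picture is of the moment at which its call begins: read the wrist's pose just before it. camera_params takes no time and is no camera call.
- arm.sign_off(): hands the job in, once; it reports no verdict.
The state is a dict: "clock": time; "joints": joint angles; "dq": joint speeds; "joint_efforts": joint torques, N m; "position": TCP position; "ee_rot": TCP orientation; "force": force on the tool from outside, world axes, zero at the start; "ft_torque": the same for the moment, N m; "width": opening from 0.0 (shut) to 1.0 (fully open).
Only numpy, scipy, OpenCV 4.12 (cv2) and the standard library are available. Lean on these libraries where they do the work, as an engineer would, in place of code of your own. Each camera call takes 0.05 s, during which the arm holds its last target. There are 200 camera calls.

## Working session

There is one attempt and no reset: what is moved stays moved. The work goes in short steps, Python scripts to look and compute and a tool call to move; the robot and the scene stay as the last step left them, time stands still between calls to the robot, and variables do not carry over. Pictures are saved under pics/ and viewed, about 8 in all and at most 12, crops included, and the job is handed in when it is done.

Besides the shell and the picture viewer there is one more tool, called after "Emit:" by a JSON object that holds its "method" and its "body", one argument or row to a line. jog_arm: Moves the arm, as the interface text tells. Its arguments: {"type":"object","properties":{"moves":{"type":"array","items":{"type":"object","properties":{"twist":{"type":"array","items":{"type":"number"}},"xyz":{"type":"array","items":{"type":"number"}},"grip":{"type":"number"}}}},"force":{"type":"number"}},"required":["moves"]}

```bash
mkdir -p pics; python3 - <<'E'
from cell import arm
import cv2,numpy as np
s=arm.observe();print({k:np.round(v,3).tolist() for k,v in s.items()}, arm.tips_ahead)
for n in("scene","top"):
    cv2.imwrite(f"pics/{n}0.png",arm.get_image(n)); p=arm.camera_params(n);print(n,np.round(p["mtx"],1).tolist(),np.round(p["T"],3).tolist())
print(np.round(arm.camera_params("wrist")["T_tool_cam"],3).tolist())
a=cv2.imread("pics/scene0.png");b=cv2.imread("pics/top0.png")
E
```

```text
{'clock': 0.0, 'joints': [1.191, 0.435, 0.025, 1.574, -0.012, 1.134, -0.075], 'dq': [0.0, 0.002, 0.0, -0.001, 0.0, -0.0, -0.001], 'joint_efforts': [-0.0, -66.785, 0.985, -31.445, -0.061, 0.043, 0.0], 'position': [0.171, -0.601, 0.204], 'ee_rot': [-3.11, -0.433, 0.001], 'force': [0.351, 0.357, 0.22], 'ft_torque': [0.011, -0.003, -0.021], 'width': 1.0} 0.011
scene [[420.3, 0.0, 246.7], [0.0, 420.3, 190.6], [0.0, 0.0, 1.0]] [[0.851, 0.389, -0.352, 1.006], [0.525, -0.65, 0.55, -0.779], [-0.015, -0.653, -0.757, 1.161], [0.0, 0.0, 0.0, 1.0]]
top [[361.7, 0.0, 261.0], [0.0, 361.7, 188.3], [0.0, 0.0, 1.0]] [[0.014, -0.99, 0.141, 0.335], [-1.0, -0.012, 0.013, 0.019], [-0.012, -0.141, -0.99, 1.319], [0.0, 0.0, 0.0, 1.0]]
[[-0.0, -0.954, -0.299, 0.081], [1.0, -0.0, -0.001, -0.0], [0.001, -0.299, 0.954, -0.179], [0.0, 0.0, 0.0, 1.0]]
```

View pics/scene0.png

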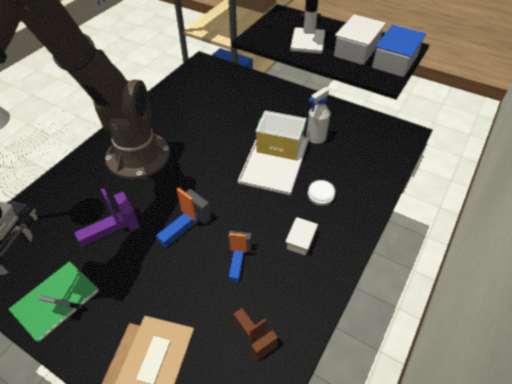

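View pics/top0.png

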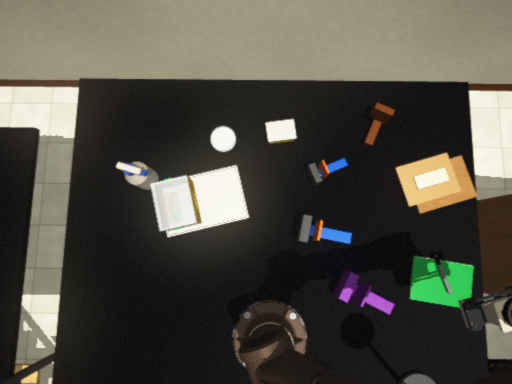

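Top view: the small blue gate (our part) is at about (310–347, 158–182) with its foot to the left. The big blue look-alike is at (300–350, 215–243). The tray runs (152–248, 166–236) with the box on its left and the ochre wall at x≈195. Dishes are at (223,139), the tub at (281,131) and the spray bottle at (138,172).

```bash
cat > h.py <<'E'
import cv2,numpy as np
from cell import arm
from scipy.spatial.transform import Rotation as R
def ray(n,uv,Tw=None):
    p=arm.camera_params(n);T=p["T"] if "T" in p else Tw@p["T_tool_cam"]
    uv=np.atleast_2d(np.asarray(uv,float));d=np.c_[uv,np.ones(len(uv))]@np.linalg.inv(p["mtx"]).T@T[:3,:3].T
    return T[:3,3],d
def plane(n,uv,z,Tw=None):
    o,d=ray(n,uv,Tw);return o+d*((z-o[2])/d[:,2])[:,None]
def tool():
    s=arm.observe();T=np.eye(4);T[:3,:3]=R.from_rotvec(s["ee_rot"]).as_matrix();T[:3,3]=s["position"];return T
def blobs(im,lo,hi,mn=30):
    m=cv2.inRange(cv2.cvtColor(im,cv2.COLOR_BGR2HSV),np.array(lo),np.array(hi))
    return [c for c in cv2.findContours(m,cv2.RETR_EXTERNAL,cv2.CHAIN_APPROX_NONE)[0] if cv2.contourArea(c)>=mn]
E
python3 - <<'E'
from h import *
for n in("top","scene"):
    im=cv2.imread(f"pics/{n}0.png")
    for nm,lo,hi,z in(("blue",(100,120,60),(125,255,255),.028),("orange",(5,150,90),(15,255,255),.115),("yellow",(16,120,50),(32,255,255),.111),("white",(0,0,150),(180,60,255),.016)):
        for c in blobs(im,lo,hi):
            r=cv2.minAreaRect(c);b=cv2.boxPoints(r)
            if nm!="blue" and nm!="orange" and not(100<r[0][0]<320 and 80<r[0][1]<260):continue
            print(n,nm,np.round(r[0]),cv2.contourArea(c),np.round(plane(n,b,z)[:,:2],3).tolist())
c=np.hstack([cv2.resize(cv2.imread("pics/top0.png")[155:190,300:355],None,fx=7,fy=7,interpolation=2),cv2.resize(cv2.imread("pics/top0.png")[160:245,145:255],(317,245),interpolation=2)])
s=cv2.imread("pics/scene0.png");d=np.hstack([cv2.resize(s[225:285,220:260],(200,300),interpolation=2),cv2.resize(s[105:200,230:320],(284,300),interpolation=2)])
w=max(c.shape[1],d.shape[1]);P=lambda q:cv2.copyMakeBorder(q,0,0,0,w-q.shape[1],0)
cv2.imwrite("pics/crop1.png",np.vstack([P(c),P(d)]))
E
```

```text
top blue [336. 235.] 352.5 [[0.343, -0.174], [0.386, -0.183], [0.366, -0.29], [0.323, -0.281]]
top blue [337. 165.] 170.0 [[0.611, -0.199], [0.64, -0.267], [0.607, -0.28], [0.578, -0.212]]
top orange [318. 230.] 55.0 [[0.34, -0.137], [0.406, -0.153], [0.402, -0.172], [0.336, -0.156]]
top orange [323. 168.] 57.0 [[0.6, -0.158], [0.606, -0.178], [0.555, -0.192], [0.549, -0.173]]
top orange [373. 132.] 176.5 [[0.672, -0.315], [0.753, -0.35], [0.742, -0.376], [0.661, -0.34]]
top orange [384. 109.] 99.0 [[0.793, -0.353], [0.814, -0.362], [0.787, -0.423], [0.767, -0.414]]
top yellow [194. 200.] 120.0 [[0.539, 0.287], [0.542, 0.274], [0.392, 0.234], [0.389, 0.247]]
top white [199. 201.] 4515.5 [[0.534, 0.448], [0.612, 0.128], [0.411, 0.078], [0.336, 0.392]]
top white [132. 173.] 318.5 [[0.612, 0.574], [0.613, 0.459], [0.531, 0.454], [0.53, 0.568]]
top white [223. 138.] 475.0 [[0.753, 0.227], [0.754, 0.137], [0.659, 0.135], [0.658, 0.224]]
top white [280. 130.] 531.0 [[0.771, 0.026], [0.787, -0.081], [0.711, -0.092], [0.695, 0.015]]
scene blue [235. 266.] 318.5 [[0.613, -0.29], [0.571, -0.19
[... 499 characters left out ...]
6], [0.823, -0.436]]
scene orange [244. 321.] 104.0 [[0.714, -0.401], [0.723, -0.377], [0.781, -0.402], [0.772, -0.425]]
scene orange [238. 242.] 224.0 [[0.592, -0.241], [0.565, -0.189], [0.614, -0.168], [0.639, -0.22]]
scene orange [186. 203.] 260.5 [[0.311, -0.128], [0.338, -0.098], [0.443, -0.199], [0.417, -0.227]]
scene yellow [276. 146.] 697.5 [[0.436, 0.156], [0.396, 0.247], [0.553, 0.287], [0.585, 0.196]]
scene white [301. 233.] 596.0 [[0.695, -0.069], [0.675, 0.043], [0.754, 0.048], [0.77, -0.063]]
scene white [270. 169.] 1702.0 [[0.418, 0.077], [0.351, 0.293], [0.572, 0.304], [0.619, 0.094]]
scene white [280. 125.] 918.0 [[0.336, 0.344], [0.279, 0.477], [0.474, 0.522], [0.52, 0.39]]
```

View pics/crop1.png

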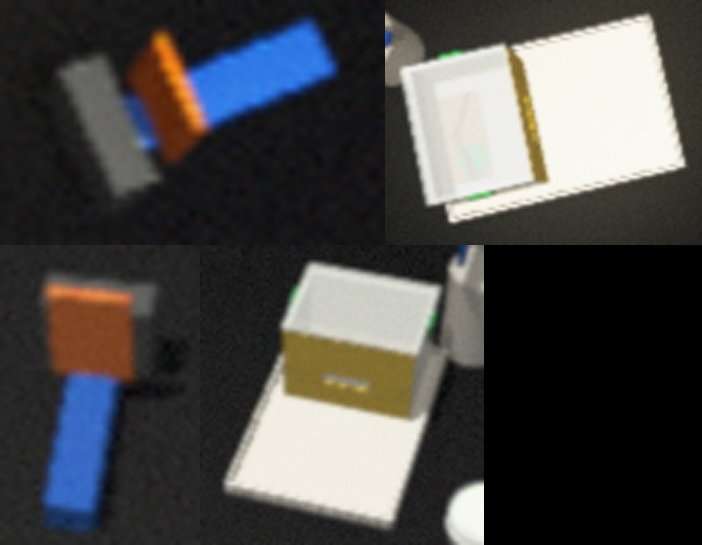

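```bash
cat >> h.py <<'E'
def pose(p,az,tilt):
    "tool x heading az (deg), tool z down, leaning so that z points tilt deg toward that heading"
    a,t=np.radians([az,tilt]);f=np.array([np.cos(a),np.sin(a),0]);u=np.array([0,0,1.])
    x=f*np.cos(t)+u*np.sin(t);z=f*np.sin(t)-u*np.cos(t);T=np.eye(4);T[:3,:3]=np.c_[x,np.cross(z,x),z];T[:3,3]=p;return T
def delta(T,T0=None):
    D=np.linalg.inv(tool() if T0 is None else T0)@T
    return "twist",np.round(np.degrees(R.from_matrix(D[:3,:3]).as_rotvec())/10,2).tolist(),"xyz",np.round(D[:3,3]/.06,2).tolist()
E
python3 - <<'E'
from h import *
f=np.array([np.cos(np.radians(113)),np.sin(np.radians(113)),0])
H=np.array([.626,-.273,.019])
G=H+.022*f
print("T0",np.round(tool(),3))
print("app",delta(pose(G+[0,0,.13]-.03*f,113,0)))
print("app tilt", delta(pose(G-.1*pose(G,113,40)[:3,2],113,40)))
E
```

```text
T0 [[ 0.962  0.273 -0.     0.171]
 [ 0.273 -0.962  0.001 -0.601]
 [-0.    -0.001 -1.     0.205]
 [ 0.     0.     0.     1.   ]]
app ('twist', [-0.01, -0.01, -9.71], 'xyz', [8.81, -3.05, 0.93])
app tilt ('twist', [3.37, 2.97, -9.28], 'xyz', [8.88, -2.48, 1.82])
```

Emit:
{"method": "jog_arm", "body": {
  "moves": [
    {"twist":[0,0,-1],"xyz":[1,-0.3,0],"grip":-1},
    {"twist":[0,0,-2],"xyz":[2,-0.7,0],"grip":-1},
    {"twist":[0,0,-3],"xyz":[3,-1,0],"grip":-1},
    {"twist":[0,0,-4],"xyz":[4,-1.4,0],"grip":-1},
    {"twist":[0,0,-5],"xyz":[5,-1.7,0],"grip":-1}
  ]
}}

```text
clock: 0.72
position: [0.4287, -0.4221, 0.2051]
ee_rot: [-2.632, -1.715, 0.001]
force: [1.2, -0.7, 0.2]
width: 1.001
```

```bash
python3 - <<'E'
from h import *
f=np.array([np.cos(np.radians(113)),np.sin(np.radians(113)),0])
G=np.array([.626,-.273,.019])+.022*f
print(arm.observe()["joints"],arm.observe()["clock"]);print(delta(pose(G+[0,0,.13]-.03*f,113,0)))
print("app tilt", delta(pose(G-.1*pose(G,113,40)[:3,2],113,40)))
E
```

```text
[ 0.86652216  0.41418199 -0.25145114  1.61522966  0.11129759  1.12675223
  0.17174578] 0.725
('twist', [-0.0, -0.0, -4.68], 'xyz', [3.51, 2.1, 0.93])
app tilt ('twist', [1.63, 3.77, -4.49], 'xyz', [3.12, 2.52, 1.82])
```

Emit:
{"method": "jog_arm", "body": {
  "moves": [
    {"twist":[0,0,-1],"xyz":[0.8,0.5,0],"grip":-1},
    {"twist":[0,0,-2],"xyz":[1.6,1,0],"grip":-1},
    {"twist":[0,0,-3],"xyz":[2.4,1.5,0.2],"grip":-1},
    {"twist":[0,0,-4],"xyz":[3.2,2,0.4],"grip":-1},
    {"twist":[0,0,-4.7],"xyz":[3.5,2.1,0.5],"grip":-1}
  ]
}}

```text
clock: 1.35
position: [0.6309, -0.2793, 0.1736]
ee_rot: [-1.724, -2.624, -0.003]
force: [-0.6, -0.4, -0.2]
width: 0.997
```

```bash
python3 - <<'E'
from h import *
f=np.array([np.cos(np.radians(113)),np.sin(np.radians(113)),0])
G=np.array([.626,-.273,.019])+.022*f
T=tool();cv2.imwrite("pics/w1.png",arm.get_image("wrist"));print(T.round(3))
print(arm.observe()["joints"])
print("app tilt", delta(pose(G-.1*pose(G,113,40)[:3,2],113,40)))
im=cv2.imread("pics/w1.png")
for c in blobs(im,(100,120,60),(125,255,255),200):
    r=cv2.minAreaRect(c);b=cv2.boxPoints(r);print(b.round().tolist(),plane("wrist",b,.028,T).round(3).tolist())
E
```

```text
[[-0.397  0.918 -0.     0.631]
 [ 0.918  0.397  0.003 -0.279]
 [ 0.003  0.001 -1.     0.174]
 [ 0.     0.     0.     1.   ]]
[ 0.61016673  0.61173081 -0.45261241  1.40378899  0.27011182  1.18987435
  0.54280066]
app tilt ('twist', [-0.02, 3.98, 0.07], 'xyz', [-0.6, -0.05, 1.29])
[[236.0, 167.0], [236.0, 68.0], [270.0, 68.0], [270.0, 167.0]] [[0.609, -0.277, 0.028], [0.574, -0.192, 0.028], [0.602, -0.179, 0.028], [0.64, -0.264, 0.028]]
[[-19.0, 62.0], [12.0, -12.0], [40.0, -0.0], [8.0, 74.0]] [[0.359, -0.279, 0.028], [0.374, -0.209, 0.028], [0.397, -0.208, 0.028], [0.384, -0.279, 0.028]]
```

View pics/w1.png

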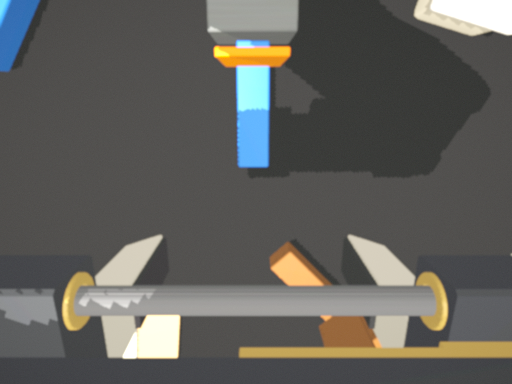

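The wrist view shows the gate centred, with the post at (236–270, 68–167) and its head down. The brown look-alike lies just beyond the head at (270–380, 245–345), so I should not tilt far over it. I'll approach with a 10° tilt.

```bash
python3 - <<'E'
from h import *
f=np.array([np.cos(np.radians(113)),np.sin(np.radians(113)),0])
T=tool()
im=cv2.imread("pics/w1.png")
print(plane("wrist",[[285,245],[272,262],[330,320]],.03,T).round(3).tolist())
G=np.array([.6245,-.2705,.016])+.024*f
S=pose(G,113,10)
print("down",delta(S))
P=np.array([.6245,-.2705,0])+.140*f;u=np.array([0,0,1])
for ph in range(10,101,10):
    a=np.radians(ph);z=-f*np.cos(a)+u*np.sin(a);x=u*np.cos(a)+f*np.sin(a)
    print(ph,delta(pose(P+.116*z+.016*x,113,10-ph),S))
E
```

```text
[[0.689, -0.332, 0.03], [0.685, -0.356, 0.03], [0.777, -0.397, 0.03]]
down ('twist', [-0.0, 0.98, 0.08], 'xyz', [0.55, -0.05, 2.62])
10 ('twist', [-0.0, -1.0, 0.0], 'xyz', [0.13, 0.0, -0.31])
20 ('twist', [0.0, -2.0, 0.0], 'xyz', [0.32, 0.0, -0.6])
30 ('twist', [0.0, -3.0, -0.0], 'xyz', [0.55, 0.0, -0.85])
40 ('twist', [0.0, -4.0, 0.0], 'xyz', [0.82, 0.0, -1.05])
50 ('twist', [-0.0, -5.0, -0.0], 'xyz', [1.12, 0.0, -1.21])
60 ('twist', [-0.0, -6.0, 0.0], 'xyz', [1.45, 0.0, -1.31])
70 ('twist', [0.0, -7.0, -0.0], 'xyz', [1.78, 0.0, -1.35])
80 ('twist', [0.0, -8.0, 0.0], 'xyz', [2.12, 0.0, -1.33])
90 ('twist', [0.0, -9.0, 0.0], 'xyz', [2.46, 0.0, -1.26])
100 ('twist', [0.0, -10.0, 0.0], 'xyz', [2.77, 0.0, -1.13])
```

Emit:
{"method": "jog_arm", "body": {
  "moves": [
    {"twist":[0,0.5,0],"xyz":[0.5,-0.05,0.5],"grip":-1},
    {"twist":[0,1,0.1],"xyz":[0.55,-0.05,1.3],"grip":-1},
    {"twist":[0,1,0.1],"xyz":[0.55,-0.05,1.9],"grip":-1},
    {"twist":[0,1,0.1],"xyz":[0.55,-0.05,2.4],"grip":-1},
    {"twist":[0,1,0.1],"xyz":[0.55,-0.05,2.6],"grip":-1}
  ]
}}

```text
clock: 2.02
position: [0.611, -0.255, 0.0172]
ee_rot: [-1.678, -2.474, -0.143]
force: [-0.8, -0.6, 0.3]
width: 1.003
```

Emit:
{"method": "jog_arm", "body": {
  "moves": [
    {"xyz":[0,0,0],"grip":1},
    {"xyz":[0,0,0],"grip":1},
    {"xyz":[0,0,0],"grip":1},
    {"xyz":[0,0,0],"grip":1}
  ],
  "force": 35
}}

```text
invalid input at $.moves[0]: expected keys twist, xyz, grip
```

Emit:
{"method": "jog_arm", "body": {
  "moves": [
    {"twist":[0,0,0],"xyz":[0,0,0],"grip":1},
    {"twist":[0,0,0],"xyz":[0,0,0],"grip":1},
    {"twist":[0,0,0],"xyz":[0,0,0],"grip":1},
    {"twist":[0,0,0],"xyz":[0,0,0],"grip":1}
  ],
  "force": 35
}}

```text
clock: 2.52
position: [0.6133, -0.2545, 0.0201]
ee_rot: [-1.677, -2.48, -0.145]
force: [-0.3, 0.0, -0.8]
width: 0.612
```

Emit:
{"method": "jog_arm", "body": {
  "moves": [
    {"twist":[0,0,0],"xyz":[0,0,0],"grip":1},
    {"twist":[0,0,0],"xyz":[0,0,0],"grip":1},
    {"twist":[0,0,0],"xyz":[0,0,0],"grip":1},
    {"twist":[0,0,0],"xyz":[0,0,0],"grip":1},
    {"twist":[0,0,0],"xyz":[0,0,0],"grip":1}
  ],
  "force": 35
}}

```text
clock: 3.15
position: [0.6129, -0.2543, 0.0192]
ee_rot: [-1.677, -2.479, -0.145]
force: [0.3, -0.3, -0.9]
width: 0.064
```

```bash
python3 - <<'E'
from h import *
T=tool();a=arm.get_image("wrist");b=arm.get_image("scene")
print(T.round(3),arm.observe()["width"])
cv2.imwrite("pics/c2.png",np.hstack([a,cv2.resize(b[190:310,180:300],(384,384),interpolation=2)])[:,:800])
for n,im,TT in(("wrist",a,T),("top",arm.get_image("top"),None)):
  for c in blobs(im,(100,120,60),(125,255,255),50):
    r=cv2.minAreaRect(c);bx=cv2.boxPoints(r);print(n,bx.round().tolist(),plane(n,bx,.028,TT).round(3).tolist())
E
```

```text
[[-0.366  0.928 -0.066  0.613]
 [ 0.914  0.372  0.161 -0.254]
 [ 0.174 -0.002 -0.985  0.019]
 [ 0.     0.     0.     1.   ]] 0.016620483254076772
wrist [[232.0, 107.0], [289.0, 106.0], [291.0, 274.0], [234.0, 274.0]] [[0.573, -0.191, 0.028], [0.601, -0.179, 0.028], [0.639, -0.264, 0.028], [0.609, -0.277, 0.028]]
top [[320.0, 238.0], [322.0, 226.0], [353.0, 232.0], [350.0, 244.0]] [[0.343, -0.173, 0.028], [0.386, -0.183, 0.028], [0.366, -0.29, 0.028], [0.323, -0.28, 0.028]]
top [[326.0, 165.0], [339.0, 159.0], [342.0, 167.0], [330.0, 173.0]] [[0.609, -0.2, 0.028], [0.629, -0.246, 0.028], [0.6, -0.258, 0.028], [0.58, -0.212, 0.028]]
```

View pics/c2.png

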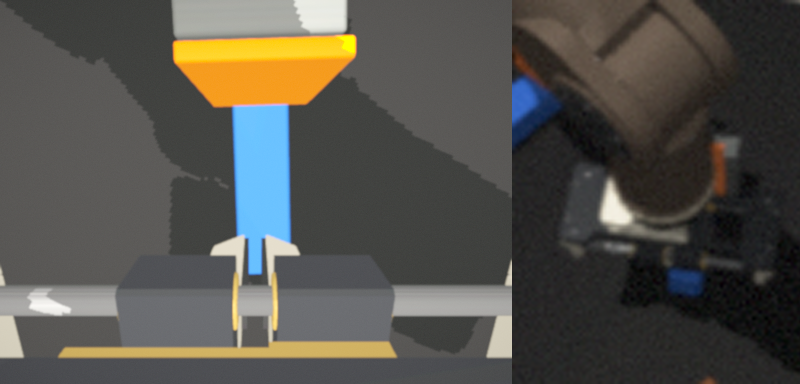

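The wrist picture shows the fingertips (245–270, 237) closed over the post (233–290), not around it. The reported height and the picture disagree, so I'll work out where the tips really are.

```bash
python3 - <<'E'
from h import *
p=arm.camera_params("wrist");print(p["mtx"].round(1).tolist());I=np.linalg.inv(p["T_tool_cam"])
for q in([0,0,.011],[.0095,0,.011],[-.0095,0,.011],[0,0,-.008],[0,.046,.011],[.0095,.046,.011],[.0095,.046,-.02],[.0095,.046,-.04],[0,0,-.055]):
    c=I@np.r_[q,1];print(q,(p["mtx"]@(c[:3]/c[2])).round()[:2],round(c[2],3))
s=arm.observe();print(s["width"],s["force"],s["position"])
T=tool();print((np.linalg.inv(T)@np.c_[plane("wrist",[[257,237],[257,274],[262,105]],.028,T),np.ones(3)].T).T.round(3))
E
```

```text
[[332.7, 0.0, 254.6], [0.0, 332.7, 196.4], [0.0, 0.0, 1.0]]
[0, 0, 0.011] [256. 230.] 0.206
[0.0095, 0, 0.011] [256. 216.] 0.203
[-0.0095, 0, 0.011] [256. 244.] 0.209
[0, 0, -0.008] [256. 243.] 0.188
[0, 0.046, 0.011] [330. 230.] 0.206
[0.0095, 0.046, 0.011] [331. 216.] 0.203
[0.0095, 0.046, -0.02] [344. 237.] 0.174
[0.0095, 0.046, -0.04] [355. 255.] 0.155
[0, 0, -0.055] [256. 291.] 0.143
0.004910742281573584 [ 0.10332094 -0.75170665 -0.24309627] [ 0.61289248 -0.25432879  0.01920624]
[[ 0.004  0.001 -0.008  1.   ]
 [-0.017  0.001 -0.012  1.   ]
 [ 0.075  0.003  0.004  1.   ]]
```

Projecting the calibrated pads puts open tips at (331,216), but they were seen at (350,237). So the tips stand about 30 mm higher than stated, roughly 22 mm behind the TCP. That agrees with the fingers closing above the post. I'll open and descend in small steps, watching the force.

Emit:
{"method": "jog_arm", "body": {
  "moves": [
    {"twist":[0,0,0],"xyz":[0,0,-0.1],"grip":-1},
    {"twist":[0,0,0],"xyz":[0,0,-0.1],"grip":-1},
    {"twist":[0,0,0],"xyz":[0,0,-0.1],"grip":-1},
    {"twist":[0,0,0],"xyz":[0,0,-0.1],"grip":-1},
    {"twist":[0,0,0],"xyz":[0.1,0,-0.1],"grip":-1}
  ]
}}

```text
clock: 3.92
position: [0.6109, -0.2501, 0.026]
ee_rot: [-1.678, -2.478, -0.144]
force: [-0.7, 0.8, 0.1]
width: 0.503
```

Emit:
{"method": "jog_arm", "body": {
  "moves": [
    {"twist":[0,0,0],"xyz":[0,0,0],"grip":-1},
    {"twist":[0,0,0],"xyz":[0,0,0.1],"grip":-1},
    {"twist":[0,0,0],"xyz":[0,0,0.2],"grip":-1},
    {"twist":[0,0,0],"xyz":[0,0,0.3],"grip":-1},
    {"twist":[0,0,0],"xyz":[0,0,0.3],"grip":-1}
  ]
}}

```text
clock: 4.55
position: [0.6093, -0.2467, 0.0076]
ee_rot: [-1.676, -2.478, -0.144]
force: [0.3, 0.4, -0.2]
width: 0.992
```

Emit:
{"method": "jog_arm", "body": {
  "moves": [
    {"twist":[0,0,0],"xyz":[0,0,0.1],"grip":-1},
    {"twist":[0,0,0],"xyz":[0,0,0.2],"grip":-1},
    {"twist":[0,0,0],"xyz":[0,0,0.2],"grip":-1}
  ]
}}

```text
clock: 4.92
position: [0.6086, -0.2448, -0.004]
ee_rot: [-1.676, -2.478, -0.144]
force: [-1.6, -0.7, 0.3]
width: 0.997
```

Emit:
{"method": "jog_arm", "body": {
  "moves": [
    {"twist":[0,0,0],"xyz":[0,0,0.06],"grip":-1},
    {"twist":[0,0,0],"xyz":[-0.05,0,0.12],"grip":-1},
    {"twist":[0,0,0],"xyz":[-0.05,0,0.12],"grip":1},
    {"twist":[0,0,0],"xyz":[-0.05,0,0.12],"grip":1},
    {"twist":[0,0,0],"xyz":[-0.05,0,0.12],"grip":1}
  ],
  "force": 35
}}

```text
clock: 5.55
position: [0.6098, -0.2466, -0.0108]
ee_rot: [-1.677, -2.479, -0.145]
force: [0.3, -0.6, -0.8]
width: 0.722
```

Emit:
{"method": "jog_arm", "body": {
  "moves": [
    {"twist":[0,0,0],"xyz":[0,0,0],"grip":1},
    {"twist":[0,0,0],"xyz":[0,0,0],"grip":1},
    {"twist":[0,0,0],"xyz":[0,0,0],"grip":1},
    {"twist":[0,0,0],"xyz":[0,0,0],"grip":1},
    {"twist":[0,0,0],"xyz":[0,0,0],"grip":1}
  ]
}}

```text
clock: 6.18
position: [0.6101, -0.2466, -0.0109]
ee_rot: [-1.677, -2.479, -0.145]
force: [2.2, -1.0, -0.3]
width: 0.327
```

```bash
python3 - <<'E'
from h import *
f=np.array([np.cos(np.radians(113)),np.sin(np.radians(113)),0])
P=np.array([.6245,-.2705,0])+.140*f;T=tool();ax=np.cross([0,0,1.],f)
for ph in (10,20,30,40,50,60,70,80,85,90):
    M=np.eye(4);M[:3,:3]=R.from_rotvec(ax*np.radians(ph)).as_matrix();M[:3,3]=P-M[:3,:3]@P
    Z=M@T;print(ph,delta(Z,T),Z[:3,3].round(3))
E
```

```text
10 ('twist', [-0.02, -1.0, -0.0], 'xyz', [0.05, -0.0, -0.32]) [ 0.61  -0.247  0.009]
20 ('twist', [-0.04, -2.0, -0.01], 'xyz', [0.16, -0.0, -0.63]) [ 0.609 -0.244  0.028]
30 ('twist', [-0.06, -3.0, -0.01], 'xyz', [0.32, -0.0, -0.92]) [ 0.606 -0.238  0.047]
40 ('twist', [-0.08, -4.0, -0.01], 'xyz', [0.53, -0.01, -1.17]) [ 0.603 -0.229  0.064]
50 ('twist', [-0.1, -5.0, -0.01], 'xyz', [0.78, -0.01, -1.39]) [ 0.598 -0.217  0.079]
60 ('twist', [-0.12, -6.0, -0.02], 'xyz', [1.06, -0.02, -1.55]) [ 0.592 -0.204  0.092]
70 ('twist', [-0.14, -7.0, -0.02], 'xyz', [1.37, -0.02, -1.67]) [ 0.585 -0.188  0.102]
80 ('twist', [-0.16, -8.0, -0.02], 'xyz', [1.69, -0.03, -1.73]) [ 0.578 -0.171  0.109]
85 ('twist', [-0.17, -8.5, -0.02], 'xyz', [1.86, -0.03, -1.74]) [ 0.574 -0.162  0.111]
90 ('twist', [-0.18, -9.0, -0.02], 'xyz', [2.02, -0.04, -1.73]) [ 0.57  -0.153  0.112]
```

Emit:
{"method": "jog_arm", "body": {
  "moves": [
    {"twist":[0,-0.5,0],"xyz":[0.02,0,-0.16],"grip":1},
    {"twist":[0,-1,0],"xyz":[0.05,0,-0.33],"grip":1},
    {"twist":[0,-2,0],"xyz":[0.16,0,-0.64],"grip":1},
    {"twist":[0,-3,0],"xyz":[0.32,0,-0.93],"grip":1},
    {"twist":[0,-4,0],"xyz":[0.53,0,-1.18],"grip":1}
  ]
}}

```text
clock: 6.8
position: [0.6038, -0.2316, 0.0608]
ee_rot: [1.522, 2.247, -0.384]
force: [-0.7, 0.4, -1.3]
width: 0.326
```

```bash
python3 - <<'E'
from h import *
f=np.array([np.cos(np.radians(113)),np.sin(np.radians(113)),0])
P=np.array([.6245,-.2705,0])+.140*f;T0=pose([.6101,-.2466,-.0109],113,10);ax=np.cross([0,0,1.],f)
T=tool();print("tilt",np.degrees(np.arcsin(T[2,0])).round(1),arm.observe()["joints"].round(2),arm.observe()["width"])
for ph in (50,60,70,75,80,85):
    M=np.eye(4);M[:3,:3]=R.from_rotvec(ax*np.radians(ph)).as_matrix();M[:3,3]=P-M[:3,:3]@P
    print(ph,delta(M@T0,T))
E
```

```text
tilt -28.0 [ 0.    0.54  0.02  1.97  0.84  0.61 -0.3 ] 0.32619706909516166
50 ('twist', [-0.09, -1.2, -0.09], 'xyz', [0.08, -0.01, -0.39])
60 ('twist', [-0.1, -2.2, -0.08], 'xyz', [0.2, -0.01, -0.7])
70 ('twist', [-0.11, -3.2, -0.08], 'xyz', [0.38, -0.02, -0.97])
75 ('twist', [-0.11, -3.7, -0.07], 'xyz', [0.48, -0.02, -1.1])
80 ('twist', [-0.11, -4.2, -0.07], 'xyz', [0.59, -0.03, -1.22])
85 ('twist', [-0.12, -4.7, -0.06], 'xyz', [0.72, -0.03, -1.33])
```

Emit:
{"method": "jog_arm", "body": {
  "moves": [
    {"twist":[0,-1,0],"xyz":[0.05,0,-0.32],"grip":1},
    {"twist":[0,-2,0],"xyz":[0.16,0,-0.63],"grip":1},
    {"twist":[0,-3,0],"xyz":[0.32,0,-0.92],"grip":1},
    {"twist":[0,-4,0],"xyz":[0.53,0,-1.17],"grip":1},
    {"twist":[0,-4.3,0],"xyz":[0.61,0,-1.24],"grip":1}
  ]
}}

```text
clock: 7.42
position: [0.5797, -0.1667, 0.109]
ee_rot: [1.104, 1.648, -0.8]
force: [0.3, 4.0, 10.3]
width: 0.322
```

```bash
python3 - <<'E'
from h import *
f=np.array([np.cos(np.radians(113)),np.sin(np.radians(113)),0])
P=np.array([.6245,-.2705,0])+.140*f;T0=pose([.6101,-.2466,-.0109],113,10);ax=np.cross([0,0,1.],f)
T=tool();print(T.round(3),"tilt",np.degrees(np.arcsin(T[2,0])).round(1),arm.observe()["joints"].round(2),arm.observe()["width"])
for ph in (60,70,80,85,90):
    M=np.eye(4);M[:3,:3]=R.from_rotvec(ax*np.radians(ph)).as_matrix();M[:3,3]=P-M[:3,:3]@P
    print(ph,delta(M@T0,T))
s=arm.get_image("scene")[150:310,140:340];t=arm.get_image("top")[140:240,260:385]
cv2.imwrite("pics/c3.png",np.hstack([cv2.resize(s,(480,384),interpolation=2),cv2.resize(t,(310,384),interpolation=2)]))
E
```

```text
[[-0.128  0.927  0.353  0.58 ]
 [ 0.296  0.376 -0.878 -0.167]
 [-0.946 -0.008 -0.323  0.109]
 [ 0.     0.     0.     1.   ]] tilt -71.2 [-0.71  0.84  0.3   2.19  1.35  1.05 -1.37] 0.32153573369259086
60 ('twist', [-0.11, 2.12, -0.01], 'xyz', [0.06, -0.04, 0.7])
70 ('twist', [-0.11, 1.12, 0.0], 'xyz', [-0.01, -0.05, 0.38])
80 ('twist', [-0.1, 0.12, 0.01], 'xyz', [-0.01, -0.05, 0.05])
85 ('twist', [-0.1, -0.38, 0.02], 'xyz', [0.0, -0.06, -0.11])
90 ('twist', [-0.1, -0.88, 0.02], 'xyz', [0.03, -0.06, -0.27])
```

Emit:
{"method": "jog_arm", "body": {
  "moves": [
    {"twist":[0,-0.3,0],"xyz":[0.01,0,-0.1],"grip":1},
    {"twist":[0,-0.6,0],"xyz":[0.01,0,-0.19],"grip":1},
    {"twist":[0,-0.6,0],"xyz":[0.01,0,-0.19],"grip":1}
  ]
}}

```text
clock: 7.9
position: [0.5747, -0.159, 0.111]
ee_rot: [1.052, 1.564, -0.845]
force: [2.0, -0.0, 3.2]
width: 0.323
```

```bash
python3 - <<'E'
from h import *
T=tool();print(T.round(3),"tilt",np.degrees(np.arcsin(T[2,0])).round(1),arm.observe()["joints"].round(2),arm.observe()["force"].round(1))
s=arm.get_image("scene")[150:310,140:340];t=arm.get_image("top")[140:240,260:385]
cv2.imwrite("pics/c4.png",np.hstack([cv2.resize(s,(480,384),interpolation=2),cv2.resize(t,(310,384),interpolation=2)]))
E
```

```text
[[-0.093  0.929  0.359  0.575]
 [ 0.208  0.371 -0.905 -0.159]
 [-0.974 -0.009 -0.228  0.111]
 [ 0.     0.     0.     1.   ]] tilt -76.8 [-0.76  0.92  0.31  2.18  1.33  1.12 -1.44] [ 2.  -0.   3.2]
```

View pics/c4.png

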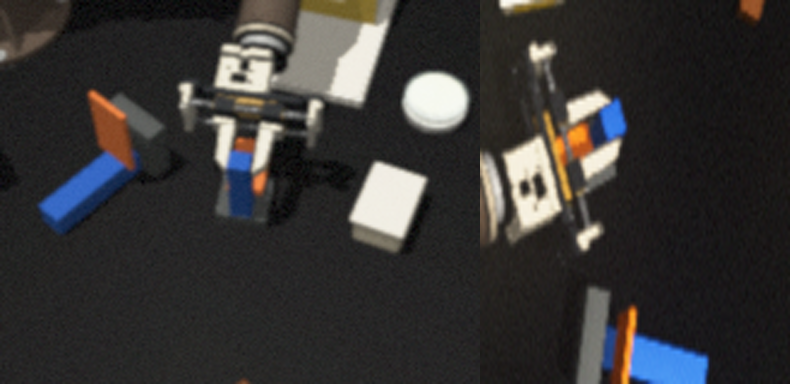

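The gate is upright in the grip at (240,180), about 3° short of vertical, with its blade towards the tray. I'll release it.

Emit:
{"method": "jog_arm", "body": {
  "moves": [
    {"twist":[0,0,0],"xyz":[0,0,0],"grip":-1},
    {"twist":[0,0,0],"xyz":[0,0,0],"grip":-1},
    {"twist":[0,0,0],"xyz":[0,0,0],"grip":-1},
    {"twist":[0,0,0],"xyz":[0,0,0],"grip":-1},
    {"twist":[0,0,0],"xyz":[0,0,0],"grip":-1}
  ]
}}

```text
clock: 8.62
position: [0.5741, -0.1597, 0.1107]
ee_rot: [1.054, 1.565, -0.845]
force: [0.8, -0.4, -0.1]
width: 0.811
```

Emit:
{"method": "jog_arm", "body": {
  "moves": [
    {"twist":[0,0,0],"xyz":[0,0,0],"grip":-1},
    {"twist":[0,0,0],"xyz":[-0.5,0,0],"grip":-1},
    {"twist":[0,0,0],"xyz":[-1,0,0],"grip":-1},
    {"twist":[0,0,0],"xyz":[-2,0,0],"grip":-1},
    {"twist":[0,0,0],"xyz":[-2.5,0,0],"grip":-1}
  ]
}}

```text
clock: 9.25
position: [0.5879, -0.1925, 0.2592]
ee_rot: [1.056, 1.563, -0.844]
force: [0.5, 1.4, -0.4]
width: 0.998
```

Emit:
{"method": "jog_arm", "body": {
  "moves": [
    {"twist":[0,1,0],"xyz":[-0.6,0,0],"grip":-1},
    {"twist":[0,2,0],"xyz":[-1,0,-0.3],"grip":-1},
    {"twist":[0,3,0],"xyz":[-1,0,-0.5],"grip":-1},
    {"twist":[0,4,0],"xyz":[-1,0,-0.5],"grip":-1},
    {"twist":[0,5,0],"xyz":[-1,0,-0.5],"grip":-1}
  ]
}}

```text
clock: 9.88
position: [0.5831, -0.1758, 0.3234]
ee_rot: [1.534, 2.27, -0.365]
force: [-1.2, -0.1, -1.5]
width: 1.0
```

```bash
python3 - <<'E'
from h import *
T=tool();print(T.round(3),"tilt",np.degrees(np.arcsin(T[2,0])).round(1),arm.observe()["joints"].round(2),arm.observe()["force"].round(1))
S=arm.get_image("scene");t=arm.get_image("top")
cv2.imwrite("pics/s5.png",S);cv2.imwrite("pics/t5.png",t)
cv2.imwrite("pics/c5.png",np.hstack([cv2.resize(S[130:290,160:360],(480,384),interpolation=2),cv2.resize(t[140:240,260:385],(310,384),interpolation=2)]))
for n,im in(("top",t),("scene",S)):
  for c in blobs(im,(100,120,60),(125,255,255),20):
    r=cv2.minAreaRect(c);bx=cv2.boxPoints(r)
    if 200<r[0][0]<370 and r[0][1]<300:print(n,bx.round().tolist(),plane(n,bx,.14).round(3)[:,:2].tolist())
E
```

```text
[[-0.335  0.928  0.161  0.583]
 [ 0.831  0.372 -0.414 -0.176]
 [-0.444 -0.005 -0.896  0.323]
 [ 0.     0.     0.     1.   ]] tilt -26.4 [-0.38  0.2   0.37  1.73  0.41  1.09  0.2 ] [-1.2 -0.1 -1.5]
top [[320.0, 238.0], [322.0, 226.0], [353.0, 232.0], [350.0, 244.0]] [[0.342, -0.157], [0.382, -0.166], [0.364, -0.263], [0.324, -0.255]]
scene [[232.0, 211.0], [243.0, 210.0], [246.0, 239.0], [236.0, 240.0]] [[0.537, -0.132], [0.562, -0.112], [0.626, -0.197], [0.603, -0.216]]
scene [[318.0, 102.0], [326.0, 96.0], [329.0, 100.0], [320.0, 105.0]] [[0.529, 0.495], [0.542, 0.545], [0.559, 0.529], [0.546, 0.48]]
scene [[213.0, 56.0], [215.0, 48.0], [227.0, 51.0], [225.0, 59.0]] [[-0.013, 0.556], [-0.043, 0.617], [0.018, 0.624], [0.047, 0.563]]
```

View pics/c5.png

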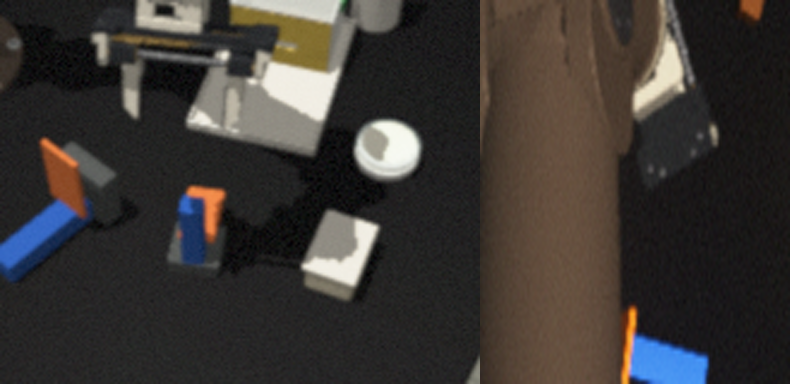

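The gate is standing at (193,230) in the left crop, with the blade towards the tray. Next I bring the tool vertical above it and measure.

```bash
python3 - <<'E'
from h import *
print(delta(pose([.564,-.129,.23],113,0)))
E
```

```text
('twist', [-0.06, 2.66, -0.17], 'xyz', [1.54, 0.02, 1.0])
```

Emit:
{"method": "jog_arm", "body": {
  "moves": [
    {"twist":[0,1,0],"xyz":[0.6,0,0.2],"grip":-1},
    {"twist":[0,2,-0.1],"xyz":[1.1,0,0.5],"grip":-1},
    {"twist":[0,2.6,-0.15],"xyz":[1.54,0,1],"grip":-1},
    {"twist":[0,2.65,-0.15],"xyz":[1.54,0,1],"grip":-1}
  ]
}}

```text
clock: 10.48
position: [0.5584, -0.1262, 0.2231]
ee_rot: [-1.728, -2.609, 0.033]
force: [-0.1, -1.0, -0.0]
width: 1.002
```

```bash
python3 - <<'E'
from h import *
T=tool();im=arm.get_image("wrist");print(T.round(3));cv2.imwrite("pics/w6.png",im)
for c in blobs(im,(100,120,60),(125,255,255),100):
    r=cv2.minAreaRect(c);b=cv2.boxPoints(r);print("blue",b.round().tolist(),plane("wrist",b,.14,T).round(3)[:,:2].tolist())
for c in blobs(im,(5,150,90),(20,255,255),100):
    r=cv2.minAreaRect(c);b=cv2.boxPoints(r);print("or",b.round().tolist(),plane("wrist",b,.046,T).round(3)[:,:2].tolist())
E
```

```text
[[-0.39   0.92  -0.022  0.558]
 [ 0.921  0.39  -0.011 -0.126]
 [-0.002 -0.024 -1.     0.223]
 [ 0.     0.     0.     1.   ]]
blue [[241.0, 164.0], [279.0, 164.0], [279.0, 218.0], [241.0, 218.0]] [[0.536, -0.107], [0.564, -0.095], [0.583, -0.137], [0.553, -0.15]]
blue [[28.0, 207.0], [71.0, 127.0], [111.0, 149.0], [69.0, 229.0]] [[0.383, -0.213], [0.401, -0.133], [0.436, -0.137], [0.42, -0.219]]
or [[385.0, 356.0], [385.0, 342.0], [511.0, 342.0], [511.0, 356.0]] [[0.808, -0.29], [0.797, -0.271], [0.942, -0.206], [0.955, -0.224]]
or [[265.0, 356.0], [265.0, 335.0], [362.0, 335.0], [362.0, 356.0]] [[0.665, -0.355], [0.651, -0.324], [0.765, -0.273], [0.781, -0.302]]
or [[-8.0, 123.0], [21.0, 77.0], [120.0, 140.0], [90.0, 186.0]] [[0.275, -0.192], [0.296, -0.133], [0.407, -0.155], [0.391, -0.218]]
or [[237.0, 76.0], [289.0, 76.0], [289.0, 162.0], [237.0, 162.0]] [[0.5, -0.046], [0.548, -0.026], [0.585, -0.105], [0.533, -0.128]]
```

View pics/w6.png

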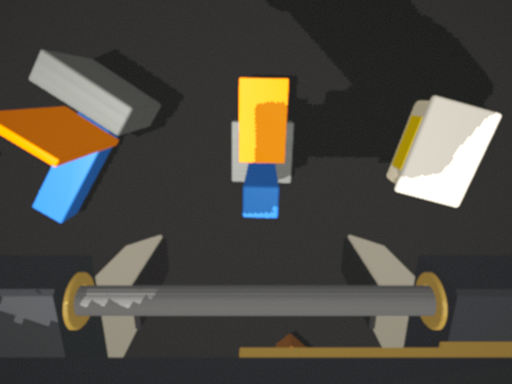

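The standing gate is seen with its post top at (241–279, 185–218) and its blade ahead. The measured post centre is about (0.563, -0.130), heading ≈113°. Moving down to regrasp it from above.

```bash
python3 - <<'E'
from h import *
print(delta(pose([.5627,-.1305,.077],113,0)))
E
```

```text
('twist', [-0.12, 0.02, 0.0], 'xyz', [-0.08, 0.07, 2.47])
```

Emit:
{"method": "jog_arm", "body": {
  "moves": [
    {"twist":[-0.1,0,0],"xyz":[-0.08,0.06,0],"grip":-1},
    {"twist":[-0.1,0,0],"xyz":[-0.08,0.06,0.8],"grip":-1},
    {"twist":[-0.1,0,0],"xyz":[-0.08,0.06,1.5],"grip":-1},
    {"twist":[-0.1,0,0],"xyz":[-0.08,0.06,2],"grip":-1},
    {"twist":[-0.1,0,0],"xyz":[-0.08,0.06,2.2],"grip":-1}
  ]
}}

```text
clock: 11.15
position: [0.5652, -0.1286, 0.0946]
ee_rot: [1.726, 2.62, 0.0]
force: [-0.5, -0.3, 0.1]
width: 1.0
```

```bash
python3 - <<'E'
from h import *
print(delta(pose([.5627,-.1305,.077],113,0)))
E
```

```text
('twist', [0.02, 0.02, 0.02], 'xyz', [-0.01, -0.05, 0.29])
```

Emit:
{"method": "jog_arm", "body": {
  "moves": [
    {"twist":[0,0,0],"xyz":[0,-0.04,0.2],"grip":1},
    {"twist":[0,0,0],"xyz":[0,-0.04,0.26],"grip":1},
    {"twist":[0,0,0],"xyz":[0,-0.04,0.26],"grip":1},
    {"twist":[0,0,0],"xyz":[0,-0.04,0.26],"grip":1},
    {"twist":[0,0,0],"xyz":[0,-0.04,0.26],"grip":1}
  ],
  "force": 45
}}

```text
clock: 11.78
position: [0.5634, -0.1306, 0.0797]
ee_rot: [1.728, 2.618, 0.002]
force: [-0.2, -0.2, -0.5]
width: 0.504
```

Emit:
{"method": "jog_arm", "body": {
  "moves": [
    {"twist":[0,0,0],"xyz":[0,0,0],"grip":1},
    {"twist":[0,0,0],"xyz":[0,0,0],"grip":1},
    {"twist":[0,0,0],"xyz":[0,0,0],"grip":1},
    {"twist":[0,0,0],"xyz":[0,0,0],"grip":1}
  ]
}}

```text
clock: 12.28
position: [0.5631, -0.1304, 0.0793]
ee_rot: [1.728, 2.618, 0.001]
force: [-0.3, -0.3, 2.9]
width: 0.322
```

```bash
python3 - <<'E'
from h import *
s=arm.observe();print(s["width"],s["force"],tool().round(4))
# tray corners / wall from the first pictures
for n in("top","scene"):
    im=cv2.imread(f"pics/{n}0.png")
    for c in blobs(im,(16,120,50),(32,255,255),100):
        h=cv2.approxPolyDP(cv2.convexHull(c),2.0,True)[:,0]
        print(n,"wall",h.tolist(),plane(n,h,.111).round(3)[:,:2].tolist(),"floor",plane(n,h,.006).round(3)[:,:2].tolist())
    for c in blobs(im,(0,0,130),(180,70,255),1000):
        h=cv2.approxPolyDP(cv2.convexHull(c),2.5,True)[:,0]
        print(n,"tray",h.tolist(),plane(n,h,.016).round(3)[:,:2].tolist())
E
```

```text
0.32196206280692874 [-0.34858201 -0.28940171  2.90282545] [[-0.393   0.9195  0.0039  0.5631]
 [ 0.9195  0.393  -0.0015 -0.1304]
 [-0.0029  0.003  -1.      0.0793]
 [ 0.      0.      0.      1.    ]]
top wall [[511, 268], [510, 285], [504, 290], [496, 292], [484, 287], [484, 273], [493, 268]] [[0.256, -0.78], [0.202, -0.772], [0.186, -0.752], [0.179, -0.726], [0.194, -0.689], [0.239, -0.692], [0.255, -0.722]] floor [[0.249, -0.85], [0.19, -0.841], [0.173, -0.819], [0.166, -0.791], [0.182, -0.75], [0.23, -0.754], [0.248, -0.786]]
top wall [[508, 195], [511, 201], [511, 266], [482, 270], [478, 202]] [[0.495, -0.79], [0.475, -0.798], [0.262, -0.781], [0.248, -0.686], [0.47, -0.689]] floor [[0.509, -0.86], [0.487, -0.869], [0.256, -0.85], [0.24, -0.747], [0.482, -0.75]]
top wall [[188, 178], [192, 182], [200, 222], [197, 221]] [[0.539, 0.284], [0.526, 0.27], [0.391, 0.237], [0.394, 0.247]] floor [[0.557, 0.307], [0.542, 0.291], [0.396, 0.256], [0.399, 0.267]]
top wall [[461, 156], [475, 196], [423, 212], [408, 205], [395, 167], [444, 152]] [[0.626, -0.642], [0.49, -0.68], [0.434, -0.505],
[... 1197 characters left out ...]
.361, 0.297]]
scene tray [[402, 383], [511, 84], [511, 383]] [[1.157, -0.298], [1.166, 1.21], [1.394, -0.153]]
scene tray [[276, 63], [413, 75], [499, 101], [397, 383], [331, 383], [315, 373], [268, 72]] [[0.166, 0.822], [0.765, 1.057], [1.144, 1.052], [1.146, -0.304], [1.002, -0.392], [0.956, -0.391], [0.17, 0.736]]
scene tray [[44, 46], [91, 98], [102, 126], [4, 212], [0, 203], [0, 71]] [[-0.947, 0.354], [-0.413, 0.16], [-0.233, 0.045], [-0.201, -0.466], [-0.247, -0.447], [-0.952, 0.089]]
scene tray [[79, 25], [122, 0], [171, 3], [175, 8], [182, 63], [147, 90], [127, 80]] [[-0.952, 0.603], [-0.952, 0.947], [-0.672, 1.062], [-0.613, 1.025], [-0.231, 0.591], [-0.234, 0.334], [-0.367, 0.346]]
```

Gripped again (30 mm). The views agree on a slot point of about (0.470, 0.272), heading ≈104.5°. Lifting and carrying.

Emit:
{"method": "jog_arm", "body": {
  "moves": [
    {"twist":[0,0,0],"xyz":[0,0,-0.3],"grip":1},
    {"twist":[0,0,0],"xyz":[0,0,-0.8],"grip":1},
    {"twist":[0,0,0],"xyz":[0,0,-1],"grip":1}
  ]
}}

```text
clock: 12.65
position: [0.5631, -0.1306, 0.1401]
ee_rot: [1.728, 2.618, 0.002]
force: [0.0, -0.5, -4.5]
width: 0.326
```

```bash
cat >> h.py <<'E'
def slotpose(S,az,d,z):
    a=np.radians(az);return pose([S[0]-d*np.cos(a),S[1]-d*np.sin(a),z],az,0)
E
python3 - <<'E'
from h import *
print(tool().round(3)[:3,3],arm.observe()["width"],arm.observe()["force"].round(1))
for d in(.30,.20,.14):print(d,delta(slotpose([.470,.272],104.5,d,.135)))
E
```

```text
[ 0.563 -0.131  0.14 ] 0.3261794380330364 [ 0.  -0.5 -4.5]
0.3 ('twist', [0.02, 0.02, 0.86], 'xyz', [1.84, 0.46, 0.08])
0.2 ('twist', [0.02, 0.02, 0.86], 'xyz', [3.48, 0.71, 0.08])
0.14 ('twist', [0.02, 0.02, 0.86], 'xyz', [4.47, 0.86, 0.07])
```

Emit:
{"method": "jog_arm", "body": {
  "moves": [
    {"twist":[0,0,0.3],"xyz":[0.6,0.15,0],"grip":1},
    {"twist":[0,0,0.85],"xyz":[1.4,0.35,0],"grip":1},
    {"twist":[0,0,0.85],"xyz":[2.2,0.5,0],"grip":1},
    {"twist":[0,0,0.85],"xyz":[3,0.64,0],"grip":1},
    {"twist":[0,0,0.85],"xyz":[3.5,0.7,0],"grip":1}
  ]
}}

```text
clock: 13.28
position: [0.5175, 0.082, 0.1378]
ee_rot: [1.915, 2.487, 0.001]
force: [-0.3, -1.2, -5.0]
width: 0.325
```

Emit:
{"method": "jog_arm", "body": {
  "moves": [
    {"twist":[0,0,0],"xyz":[0,0,0],"grip":1},
    {"twist":[0,0,0],"xyz":[0,0,0],"grip":1}
  ]
}}

```text
clock: 13.52
position: [0.5187, 0.0784, 0.1382]
ee_rot: [1.918, 2.483, -0.0]
force: [0.4, -0.2, -4.1]
width: 0.327
```

```bash
python3 - <<'E'
from h import *
T=tool();im=arm.get_image("wrist");print(T.round(4));cv2.imwrite("pics/w7.png",im);cv2.imwrite("pics/t7.png",arm.get_image("top"));cv2.imwrite("pics/s7.png",arm.get_image("scene"))
for c in blobs(im,(16,90,40),(32,255,255),100)+blobs(im,(0,0,120),(180,70,255),1500):
    h=cv2.approxPolyDP(cv2.convexHull(c),3,True)[:,0];print(h.tolist(),plane("wrist",h,.006,T).round(3)[:,:2].tolist())
E
```

```text
[[-0.2525  0.9676  0.0031  0.5187]
 [ 0.9676  0.2525 -0.0024  0.0784]
 [-0.0031  0.0024 -1.      0.1382]
 [ 0.      0.      0.      1.    ]]
[[444, 357], [108, 355], [113, 347], [433, 341]] [[0.785, -0.072], [0.407, -0.166], [0.411, -0.154], [0.763, -0.054]]
[[313, 272], [318, 272], [323, 289], [324, 319], [320, 330], [314, 327], [311, 317]] [[0.603, -0.004], [0.609, -0.002], [0.62, -0.021], [0.633, -0.057], [0.633, -0.072], [0.626, -0.07], [0.618, -0.058]]
[[196, 272], [198, 317], [195, 327], [188, 330], [186, 291], [190, 274]] [[0.484, -0.035], [0.497, -0.089], [0.496, -0.103], [0.49, -0.109], [0.478, -0.06], [0.478, -0.038]]
[[225, 122], [239, 124], [244, 130], [239, 139], [230, 143], [219, 136]] [[0.478, 0.125], [0.491, 0.126], [0.497, 0.122], [0.494, 0.113], [0.487, 0.107], [0.476, 0.111]]
[[485, 315], [471, 356], [446, 357], [435, 343], [440, 316]] [[0.805, -0.007], [0.815, -0.063], [0.787, -0.071], [0.766, -0.056], [0.757, -0.021]]
[[511, 72], [511, 177], [486, 181], [453, 171], [442, 162], [434, 145], [433, 130], [441, 106], [456, 88], [475, 76]] [[0.712, 0.23], [0.757, 0.143], [0.736, 0.134], [0.7, 0.135], [0.687, 0.14], [0.673, 0.153], [0.666, 0.166], [0.664, 0.188], [0.671, 0.205], [0.683, 0.219]]
[[382, 0], [363, 154], [147, 152], [135, 0]] [[0.582, 0.254], [0.611, 0.129], [0.413, 0.079], [0.384, 0.202]]
```

View pics/w7.png

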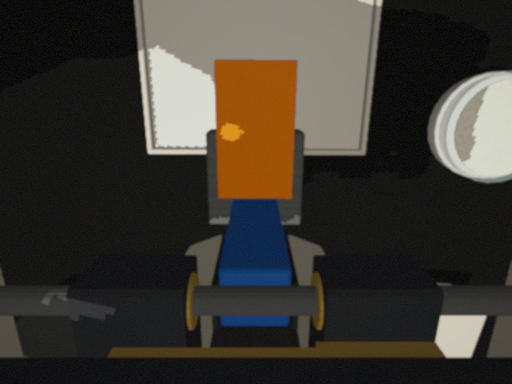

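The blade (215–297, 62–198) lies over the tray with a front rim at (147,152)–(363,154), and it looks centred and parallel. I'll put numbers on that.

```bash
python3 - <<'E'
from h import *
T=np.eye(4);T[:3,:3]=R.from_rotvec([1.918,2.483,0]).as_matrix();T[:3,3]=[.5187,.0784,.1382]
im=cv2.imread("pics/w7.png")
c=max(blobs(im,(5,150,60),(17,255,255),1500),key=cv2.contourArea);q=cv2.approxPolyDP(cv2.convexHull(c),4,True)[:,0];B=plane("wrist",q,.105,T)[:,:2];print(q.tolist(),B.round(4).tolist())
g=cv2.cvtColor(im,cv2.COLOR_BGR2GRAY).astype(float)
def edge(v,u0,u1,s):   # first strong rise from outside
    r=cv2.GaussianBlur(g,(3,3),0)[v,u0:u1];return u0+np.argmax(s*np.gradient(r))
L=[];Rr=[]
for v in range(5,145,10):L.append((edge(v,120,160,1),v));Rr.append((edge(v,350,395,-1),v))
PL=plane("wrist",L,.016,T)[:,:2];PR=plane("wrist",Rr,.016,T)[:,:2]
def fit(P):
    d=cv2.fitLine(P.astype(np.float32),cv2.DIST_HUBER,0,.01,.01).ravel();d=d*np.sign(d[1]);return d
l,r=fit(PL),fit(PR);az=[np.degrees(np.arctan2(x[1],x[0])) for x in(l,r)];print("az",az)
C=plane("wrist",[[147,153.5],[364,154.5]],.016,T)[:,:2];print("front corners",C.round(4).tolist(),np.linalg.norm(C[1]-C[0]),np.degrees(np.arctan2(*(C[1]-C[0])[::-1])))
A=np.radians(np.mean(az));x=np.array([np.cos(A),np.sin(A)]);y=np.array([-x[1],x[0]])
yl=(PL@y).mean();yr=(PR@y).mean();print("width",yl-yr)
mid=(yl+yr)/2;f=C.mean(0)@x
S=x*(f+.17)+y*mid;print("slot",S.round(4),"az",np.degrees(A))
print("blade in slot frame",[( (b-S)@x,(b-S)@y) for b in B],"tool",(T[:2,3]-S)@x,(T[:2,3]-S)@y)
E
```

```text
[[216, 60], [296, 62], [291, 198], [218, 197]] [[0.4708, 0.1688], [0.517, 0.1797], [0.5382, 0.0975], [0.4907, 0.0859]]
az [np.float32(104.096664), np.float32(104.722565)]
front corners [[0.4163, 0.0803], [0.6084, 0.1293]] 0.1982593216037492 14.307118034881244
width 0.1994962632530602
slot [0.4708 0.2696] az 104.40961
blade in slot frame [(np.float64(-0.09768485718963649), np.float64(0.025092075505266546)), (np.float64(-0.09861458247699563), np.float64(-0.022380580962825563)), (np.float64(-0.18349446398268485), np.float64(-0.022503682354521142)), (np.float64(-0.18290985910507834), np.float64(0.026449263776352216))] tool -0.19712703219434183 0.0011644061193467213
```

Emit:
{"method": "jog_arm", "body": {
  "moves": [
    {"twist":[0,0,0],"xyz":[0.5,0.02,0],"grip":1},
    {"twist":[0,0,0],"xyz":[1,0.02,0],"grip":1},
    {"twist":[0,0,0],"xyz":[1,0.02,0.3],"grip":1},
    {"twist":[0,0,0],"xyz":[1,0.02,0.6],"grip":1},
    {"twist":[0,0,0],"xyz":[1,0.02,0.8],"grip":1}
  ]
}}

```text
clock: 14.3
position: [0.5051, 0.1366, 0.0898]
ee_rot: [1.92, 2.482, 0.0]
force: [-0.1, 0.3, -5.1]
width: 0.324
```

Emit:
{"method": "jog_arm", "body": {
  "moves": [
    {"twist":[0,0,0],"xyz":[0,0,0.04],"grip":1},
    {"twist":[0,0,0],"xyz":[0,0,0.06],"grip":1},
    {"twist":[0,0,0],"xyz":[0,0,0.06],"grip":1}
  ]
}}

```text
clock: 14.68
position: [0.5055, 0.1375, 0.0874]
ee_rot: [1.918, 2.483, 0.003]
force: [0.4, 0.5, -4.1]
width: 0.325
```

```bash
python3 - <<'E'
from h import *
S=np.array([.4708,.2696]);T=tool();A=np.radians(104.4);x=np.array([np.cos(A),np.sin(A)]);y=np.array([-x[1],x[0]])
print(T.round(4),"slot frame",(T[:2,3]-S)@x,(T[:2,3]-S)@y,arm.observe()["force"].round(1))
print(delta(slotpose(S,104.4,.056,.0855)))
E
```

```text
[[-0.2525  0.9676  0.0046  0.5055]
 [ 0.9676  0.2526 -0.0013  0.1375]
 [-0.0024  0.0041 -1.      0.0874]
 [ 0.      0.      0.      1.    ]] slot frame -0.13657697587024417 -0.0007689763214811684 [ 0.4  0.5 -4.1]
('twist', [0.02, 0.01, 0.02], 'xyz', [1.34, -0.01, 0.03])
```

Emit:
{"method": "jog_arm", "body": {
  "moves": [
    {"twist":[0,0,0],"xyz":[0,0,0.02],"grip":1},
    {"twist":[0,0,0],"xyz":[0.3,0,0.02],"grip":1},
    {"twist":[0,0,0],"xyz":[0.5,0,0.02],"grip":1},
    {"twist":[0,0,0],"xyz":[0.7,0,0.02],"grip":1},
    {"twist":[0,0,0],"xyz":[0.85,0,0.02],"grip":1}
  ]
}}

```text
clock: 15.3
position: [0.4921, 0.1878, 0.0858]
ee_rot: [1.917, 2.484, 0.002]
force: [0.9, -1.3, -1.5]
width: 0.326
```

Emit:
{"method": "jog_arm", "body": {
  "moves": [
    {"twist":[0,0,0],"xyz":[0.15,0,0.01],"grip":1},
    {"twist":[0,0,0],"xyz":[0.3,0,0.01],"grip":1},
    {"twist":[0,0,0],"xyz":[0.4,0,0.01],"grip":1},
    {"twist":[0,0,0],"xyz":[0.43,0,0.01],"grip":1}
  ]
}}

```text
clock: 15.8
position: [0.4872, 0.2119, 0.0859]
ee_rot: [1.917, 2.481, 0.005]
force: [3.2, -6.6, 8.5]
width: 0.324
```

```bash
python3 - <<'E'
from h import *
S=np.array([.4708,.2696]);T=tool();A=np.radians(104.4);x=np.array([np.cos(A),np.sin(A)]);y=np.array([-x[1],x[0]])
print(T.round(4)[:3,3],"slot frame",(T[:2,3]-S)@x,(T[:2,3]-S)@y,arm.observe()["force"].round(1),arm.observe()["ft_torque"].round(2))
E
```

```text
[0.4872 0.2119 0.0859] slot frame -0.05998867080466489 -0.0015700817985806017 [ 3.2 -6.6  8.5] [-1.64 -0.68  0.04]
```

Emit:
{"method": "jog_arm", "body": {
  "moves": [
    {"twist":[0,0,0],"xyz":[0.04,0,-0.01],"grip":1},
    {"twist":[0,0,0],"xyz":[0.08,0,-0.01],"grip":1},
    {"twist":[0,0,0],"xyz":[0.1,0,-0.01],"grip":1},
    {"twist":[0,0,0],"xyz":[0.1,0,-0.01],"grip":1}
  ]
}}

```text
clock: 16.3
position: [0.4849, 0.2166, 0.086]
ee_rot: [1.919, 2.481, 0.001]
force: [1.9, -6.3, 6.6]
width: 0.322
```

```bash
python3 - <<'E'
from h import *
S=np.array([.4708,.2696]);T=tool();A=np.radians(104.4);x=np.array([np.cos(A),np.sin(A)]);y=np.array([-x[1],x[0]])
print(T.round(4)[:3,3],"slot frame",(T[:2,3]-S)@x,(T[:2,3]-S)@y,arm.observe()["force"].round(1),arm.observe()["ft_torque"].round(2))
E
```

```text
[0.4849 0.2166 0.086 ] slot frame -0.054851670167282505 -0.00045101473457829355 [ 1.9 -6.3  6.6] [-1.67 -0.5  -0.02]
```

Emit:
{"method": "jog_arm", "body": {
  "moves": [
    {"twist":[0,0,0],"xyz":[0.03,0,-0.01],"grip":1},
    {"twist":[0,0,0],"xyz":[0.05,0,-0.01],"grip":1},
    {"twist":[0,0,0],"xyz":[0.05,0,-0.01],"grip":1}
  ]
}}

```text
clock: 16.68
position: [0.4844, 0.2175, 0.0864]
ee_rot: [1.92, 2.479, -0.001]
force: [3.3, -11.8, 6.8]
width: 0.32
```

Emit:
{"method": "jog_arm", "body": {
  "moves": [
    {"twist":[0,0,0],"xyz":[0.03,0,-0.01],"grip":1},
    {"twist":[0,0,0],"xyz":[0.05,0,-0.01],"grip":1},
    {"twist":[0,0,0],"xyz":[0.05,0,-0.01],"grip":1}
  ]
}}

```text
clock: 17.05
position: [0.4838, 0.2196, 0.0872]
ee_rot: [1.92, 2.477, -0.002]
force: [2.9, -14.7, 11.6]
width: 0.324
```

```bash
python3 - <<'E'
from h import *
S=np.array([.4708,.2696]);T=tool();A=np.radians(104.4);x=np.array([np.cos(A),np.sin(A)]);y=np.array([-x[1],x[0]])
print(T.round(4),"slot frame",(T[:2,3]-S)@x,(T[:2,3]-S)@y,arm.observe()["force"].round(1),arm.observe()["ft_torque"].round(2))
s=arm.get_image("scene");w=arm.get_image("wrist");cv2.imwrite("pics/s8.png",s);cv2.imwrite("pics/w8.png",w)
cv2.imwrite("pics/c8.png",np.hstack([cv2.resize(s[100:200,220:320],(384,384),interpolation=2),cv2.resize(w,(410,384))]))
E
```

```text
[[-0.2493  0.9684  0.0047  0.4838]
 [ 0.9684  0.2493 -0.0053  0.2196]
 [-0.0063  0.0032 -1.      0.0872]
 [ 0.      0.      0.      1.    ]] slot frame -0.05169262596015718 -0.00019285789481239454 [  2.9 -14.7  11.6] [-3.72 -0.75 -0.11]
```

View pics/c8.png

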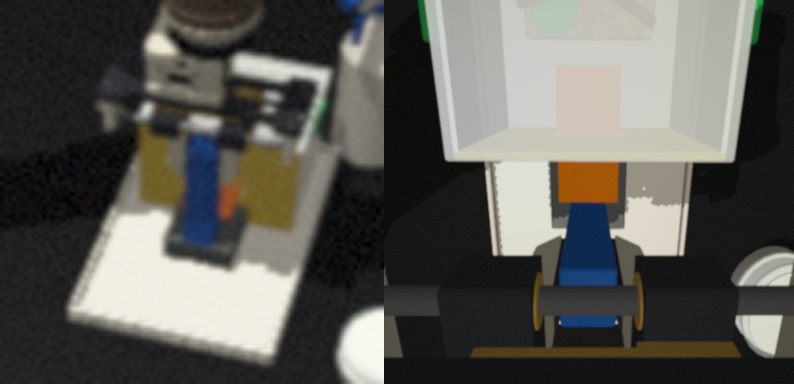

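The blade is through the slot, visible under the lid at (555–620, 65–135). The push force rose to 15 N, so the foot is at the wall. I'll ease off slightly and release.

Emit:
{"method": "jog_arm", "body": {
  "moves": [
    {"twist":[0,0,0],"xyz":[-0.05,0,0],"grip":1},
    {"twist":[0,0,0],"xyz":[-0.05,0,0],"grip":1},
    {"twist":[0,0,0],"xyz":[-0.05,0,0],"grip":-1},
    {"twist":[0,0,0],"xyz":[-0.05,0,0],"grip":-1},
    {"twist":[0,0,0],"xyz":[-0.05,0,0],"grip":-1}
  ]
}}

```text
clock: 17.77
position: [0.483, 0.2211, 0.0866]
ee_rot: [1.917, 2.485, 0.001]
force: [-0.1, 0.4, -1.1]
width: 0.6
```

Emit:
{"method": "jog_arm", "body": {
  "moves": [
    {"twist":[0,0,0],"xyz":[0,0,0],"grip":-1},
    {"twist":[0,0,0],"xyz":[0,0,0],"grip":-1},
    {"twist":[0,0,0],"xyz":[0,0,0],"grip":-1},
    {"twist":[0,0,0],"xyz":[0,0,-0.3],"grip":-1},
    {"twist":[0,0,0],"xyz":[0,0,-1.2],"grip":-1}
  ]
}}

```text
clock: 18.4
position: [0.4813, 0.2197, 0.1574]
ee_rot: [1.919, 2.485, -0.007]
force: [0.7, 0.9, 1.0]
width: 0.998
```

Emit:
{"method": "jog_arm", "body": {
  "moves": [
    {"twist":[0,0,0],"xyz":[-0.8,0,-0.8],"grip":-1},
    {"twist":[0,0,0],"xyz":[-1.6,0,-1],"grip":-1},
    {"twist":[0,0,0],"xyz":[-2,0,-1],"grip":-1},
    {"twist":[0,0,0],"xyz":[-2,0,-1],"grip":-1}
  ]
}}

```text
clock: 18.9
position: [0.5137, 0.1023, 0.2195]
ee_rot: [1.922, 2.479, 0.002]
force: [-0.8, -0.5, -0.4]
width: 1.0
```

```bash
python3 - <<'E'
from h import *
T=tool();w=arm.get_image("wrist");s=arm.get_image("scene");print(T.round(4))
cv2.imwrite("pics/w9.png",w);cv2.imwrite("pics/c9.png",np.hstack([cv2.resize(s[100:200,220:320],(384,384),interpolation=2),cv2.resize(w,(410,384))]))
S=np.array([.4708,.2696]);A=np.radians(104.4);x=np.array([np.cos(A),np.sin(A)]);y=np.array([-x[1],x[0]])
for c in blobs(w,(100,120,30),(125,255,255),100):
    b=cv2.approxPolyDP(cv2.convexHull(c),3,True)[:,0];P=plane("wrist",b,.146,T)[:,:2]-S;print("blue",b.tolist(),np.c_[P@x,P@y].round(4).tolist())
E
```

```text
[[-0.2487  0.9686  0.0046  0.5137]
 [ 0.9686  0.2488 -0.0019  0.1023]
 [-0.003   0.004  -1.      0.2195]
 [ 0.      0.      0.      1.    ]]
blue [[273, 20], [274, 62], [268, 70], [241, 70], [234, 60], [235, 21]] [[-0.0446, -0.0121], [-0.0712, -0.0132], [-0.0765, -0.009], [-0.0765, 0.0102], [-0.0699, 0.015], [-0.0452, 0.0138]]
```

View pics/c9.png

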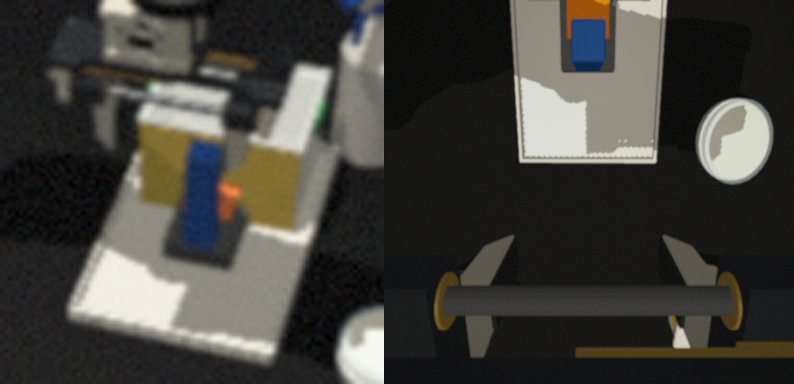

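The gate stands released with its post upright and the blade in the slot. One more look from further back, at the gap between foot and wall.

Emit:
{"method": "jog_arm", "body": {
  "moves": [
    {"twist":[0,0.5,0],"xyz":[-0.4,0,0],"grip":-1},
    {"twist":[0,1,0],"xyz":[-0.8,0,0],"grip":-1},
    {"twist":[0,1.5,0],"xyz":[-0.8,0,0.3],"grip":-1},
    {"twist":[0,1.5,0],"xyz":[-0.8,0,0.3],"grip":-1},
    {"twist":[0,1.5,0],"xyz":[-0.8,0,0.3],"grip":-1}
  ]
}}

```text
clock: 19.62
position: [0.5252, 0.0598, 0.2013]
ee_rot: [-1.787, -2.321, -0.235]
force: [-0.0, 0.2, 0.4]
width: 1.002
```

```bash
python3 - <<'E'
from h import *
T=tool();w=arm.get_image("wrist");print(T.round(4));cv2.imwrite("pics/w10.png",w)
p=arm.camera_params("wrist");A=np.radians(104.4);Ts=np.eye(4);Ts[:3,:3]=R.from_euler("z",104.4,degrees=True).as_matrix();Ts[:3,3]=[.4708,.2696,.006]
M=np.linalg.inv(T@p["T_tool_cam"])@Ts
for n,q in dict(slot=(0,0,0),wallL=(0,.08,0),footFL=(0,.035,.024),footFR=(0,-.035,.024),footBL=(-.07,.035,.024),footBR=(-.07,-.035,.024),postBL=(-.07,.015,.14),postBR=(-.07,-.015,.14),postFL=(-.042,.015,.14)).items():
    c=(M@np.r_[q,1])[:3];print(n,(p["mtx"]@(c/c[2]))[:2].round(1))
cv2.imwrite("pics/c10.png",cv2.resize(w[0:190,130:380],None,fx=3.15,fy=3.15,interpolation=2))
E
```

```text
[[-0.2473  0.9669 -0.0627  0.5252]
 [ 0.9346  0.2551  0.2478  0.0598]
 [ 0.2556  0.0027 -0.9668  0.2013]
 [ 0.      0.      0.      1.    ]]
slot [255.4  20.6]
wallL [185.5  20.1]
footFL [222.9   9.6]
footFR [288.1  10.1]
footBL [222.8  75.8]
footBR [287.4  76.3]
postBL [235.4  26. ]
postBR [276.3  26.3]
postFL [235.6 -13.2]
```

View pics/c10.png

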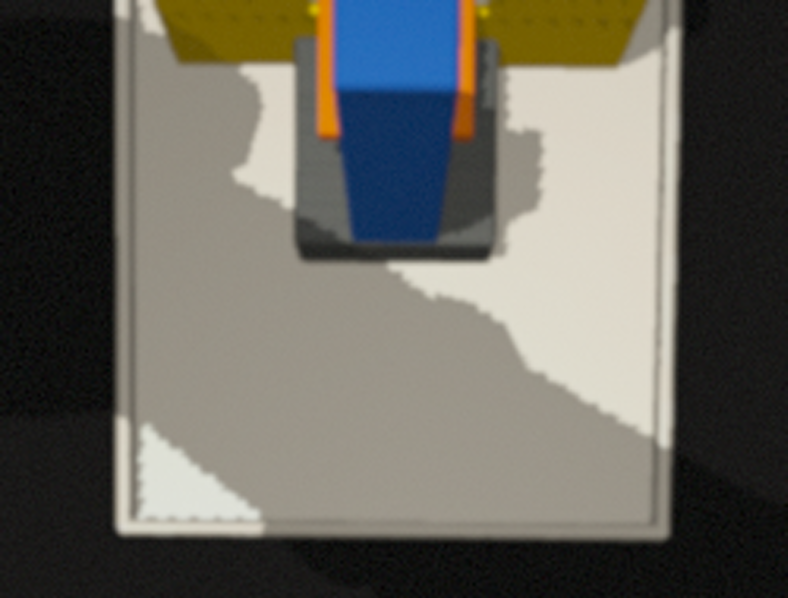

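In the last view the wall's foot line is at v≈20.5 (predicted 20.6). The foot's front and back edges sit about 2 px behind the predicted home position, a gap of about 2 mm. It is centred to within 1 mm and square. That is well inside tolerance, so I'm handing in.

```bash
python3 -c "
from cell import arm
print(arm.observe()['clock'],arm.observe()['force'].round(1));print(arm.sign_off())"
```

```text
19.675 [-0.4  0.9  0.4]
the job is handed in; nothing more can be done
None
```

I tipped the small blue gate up onto its foot on the bench and released it there. I then regripped it from above, lowered it onto the tray, slid its blade into the slot until the foot met the wall, let go and backed away. I handed in at 19.7 s; no verdict came back.

**Last checks:**
- The blade is in the slot, centred to within about 1 mm and square to within about 1°, and the gate stands upright on the tray.
- The foot front shows a gap of about 2 mm to the wall, probably from easing off the push before opening the fingers. The limit is 6 mm.
- The gripper was clear, with no significant force reading. I gave it no path near the dishes, tub or spray bottle, but I did not re-measure where they stand.

**What disagreed:** the fingertips turned out to be about 30 mm further back than `arm.tips_ahead` says. My first grasp therefore closed in the air above the post. I worked out the true tip position from the wrist picture and used that for both later grasps.

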